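# Shim the rocking weighing platform

## Task

The bench weighing platform leans on one foot that is too short: push the metal wedge shim, thin end first, along the desk under that foot until its upright heel comes up against the platform's edge and the platform stands level. Then press down on the platform's corner diagonally opposite to check that it no longer rocks, and move clear. Only push and press with the fingers: lift nothing, do not shove the platform along, leave the small test weight on it and do not disturb the other things.

Things in the scene. Friction and masses are not known exactly. Their poses are not given: they have to be found in the camera images.
- platform: Bench weighing platform, loose, 160 x 160 mm, 3 kg: grey base (sides 16 to 44 mm above the desk), steel pan, top at 52 mm. It leans 0.085 rad at the start. Origin: centre of its underside, level with the three good feet's soles; axes along its sides (x away from the robot, y left at yaw 0). Four round feet, 18 mm wide, at x, y = +-65 mm. A direct push of 15 to 20 N slides it.
- short_foot (a point): Middle of the domed sole of the short foot (platform x = -65, y = -65, z = 8 mm), under the near right corner, 15 mm inside the platform's right (-y) and near sides. It is 8 mm too short, so the platform leans down to it: it rests on the desk with some 4 to 6 N, and the opposite foot is in the air.
- far_corner (a point): Point on top of the pan over the good foot diagonally opposite the short one (x = 65, y = 65, z = 52 mm in the platform's frame): the place to press down on. It moves about 8 mm down when the platform comes level.
- shim: Plain aluminium wedge shim, 120 g, 84 x 44 mm, flat on the desk right of the platform. Origin: centre of its underside; y points to the thin end. From y = +42 mm (0.8 mm thick) a ramp rises to 8 mm at y = +4, an 8 mm thick land runs to y = -22, then an upright heel 22 mm tall, full width, to y = -42. Starts within 0.3 rad of the platform's y and up to 25 mm beside the short foot's line.
- heel_front (a point): Middle of the heel's front face (shim y = -22 mm), 12 mm above the desk. At home the shim lies along the platform's y and this face is against the platform's right side (platform y = -80 mm), in line with the short foot (platform x = -65 mm), which then stands on the land.
- heel_back (a point): Middle of the heel's back face (shim y = -42 mm), 11 mm above the desk: the face to push on. Driving it under the foot takes some 5 to 15 N.
- weight_200g: Silvery knobbed test weight, 30 mm across, 40 mm tall, standing near the middle of the pan; stays there. Origin: centre of its underside.
- stapler: Stapler lying on its side, 44 x 128 x 30 mm, bystander. Origin: centre of its underside.
- glue_stick: Glue stick standing upright, 25 mm across, 90 mm tall, bystander. Origin: centre of its underside.
- usb_stick: USB stick lying flat, 18 x 52 x 9 mm, bystander. Origin: centre of its underside.
- screwdriver: Screwdriver lying flat, 188 mm long, 25 mm thick, bystander. Origin: centre of its underside.
- binder_clip_1: Binder clip, 41 mm wide, 35 mm tall, bystander. Origin: centre of its underside.
- staple_box: Small staple box, 36 x 52 x 22 mm, bystander. Origin: centre of its underside.

How it is judged:
By the outcome, as a careful person would: the job done as asked, in the order asked, and still so for the second after the job is handed in, with the robot touching nothing.
It also fails if it takes over 64 s, if anything falls off the work surface, if the arm or the gripper's body presses on something with over 40 N, if the wrist force passes 120 N, or if a joint passes its speed limit or range.

## Robot

A 7-joint arm with a two-finger parallel gripper is mounted at the origin on a cart in front of the work surface, level with it; the furniture and walls round the work are solid. World frame = base frame: x ahead of the robot, y to its left, z up, the work surface at z = 0. Lengths are in m, angles in rad, forces in N, time in s.
With the tool pointing down it reaches from about 0.4 to 0.875 m from the base axis. Payload 4.4 kg.
Tool frame: the origin (TCP) lies at the very end of the fingers, on their centre line; the grasp point (between the pads) lies 19 mm behind it (bot.tcp_to_grasp is the distance from the TCP to the grasp point, in m); z points along the fingers, y is the line along which they close (so a half turn about z gives the same grasp; the last joint's range is limited). The gripper opens to 85 mm and grips with 20 to 120 N. Pads are 22 mm wide; open, the fingers measure 114 mm over their backs; the gripper's body (76 mm by 85 mm) begins 54 mm behind the grasp point. The pads swing forward as they close: fully open they stand 13 mm farther back than shut.
Start: joints at [1.07, 0.628, 0.038, 1.517, -0.027, 0.996, -0.02], TCP at [0.274, -0.59, 0.231] pointing down, gripper open.
Joint ranges: [-3.06, 3.06], [-0.37, 2.12], [-1.25, 1.32], [0.18, 2.47], [-1.1, 4.24], [0.23, 1.98], [-2.94, 2.94]. Speed limits (rad/s): [2.57, 2.57, 3.14, 3.14, 3.14, 3.14, 3.14].

## Interface

Orientations are given as a unit quaternion [w, x, y, z].
In Python, from station import readout, viewer, bot gives the robot as it stands.
- The arm moves only by the tool move_arm, never from a script. Its arguments are lists of equal length, an entry for each row: "gripper": the closure, from -1 (fully open) to 1 (shut); "dp": the shift along the tool's x, y, z in units of 0.5 m (1.0 is 0.5 m), a list of three; "rotation": the turn, a rotation vector about the tool's x, y, z in units of pi/4 rad (1.0 is pi/4 rad), a list of three. A call has 1 to 20 rows; each row shifts and turns the commanded pose from where the row before left it, along the tool's axes as they then stand; what a row does not reach is not made up. A row lasts 1/8 s, in which the tool goes at most 62.5 mm and 10.7 degrees, less where a joint would pass 70% of its speed; a pose out of reach is approached as far as the arm can. A call with a number of a shift or a turn outside -1 to 1 is refused whole. A call with a gripper value outside its range is refused whole. The fingers move at their own pace and stop on an object; "squeeze" is the grip in N (left out, the last holds). Time passes only in rows, so rows that do not move let the fingers close. It gives the time, the measured TCP pose, the force, the opening and the grip force at its end, in the units of the state.
- readout.get_state(): the state, without advancing time (a new reading comes with each control period).
- viewer.capture(name): name is "side" or "top" or "wrist"; returns the picture (384x512x3 uint8, red, green, blue); there is no depth.
- viewer.calibration(name): a dict with "mtx" (3x3 intrinsics, pixels), "position" and "orientation" of the camera in the world. Camera axes: x right, y down, z forward; pixel columns grow to the right and rows downward; lengths in m; the calibration is good to about 2 mm. A picture is of the moment at which its call begins: read the wrist's pose just before it. calibration takes no time and is no camera call; for the wrist camera it gives the pose at the moment of the call.
- bot.sign_off(): hands the job in; it is judged then, once.
Trained networks look in the newest picture that a camera, given by its name, has taken for a name from the list of things; names that differ only in an ending like _2 or _b are one class to them, and where a whole thing is asked for, a point or a joint stands for the part that bears it (a point fixed in the world has none). Each returns a list of dicts, best first, with "conf" (0 to 1); they miss things now and then, are a little off and sometimes report something else, mostly with a low value. They report only what shows in the picture. A call takes as long as a camera call.
- viewer.boxes_of(camera, thing): "location" ([x, y, z] in m, in the coordinates of the camera as it stood for that picture, good to about 4 mm: the middle of the surface that is visible of it).
The state is a dict: "time": time; "joint_positions": joint angles; "dq": joint speeds; "joint_torque": joint torques, N m; "ee_pos": TCP position; "tool_rot": TCP orientation; "force": force on the tool from outside, world axes, zero at the start; "ft_torque": the same for the moment, N m; "finger_gap": finger opening in m; "grasp_force": force on a finger pad.
Only numpy, scipy, OpenCV 4.12 (cv2) and the standard library are available. Lean on these libraries where they do the work, as an engineer would, in place of code of your own. Each camera call takes 0.05 s, during which the arm holds its last target. There are 200 camera calls.

## Working session

There is one attempt and no reset: what is moved stays moved. The work goes in short steps, Python scripts to look and compute and a tool call to move; the robot and the scene stay as the last step left them, time stands still between calls to the robot, and variables do not carry over. Pictures are saved under pics/ and viewed, at most 10 in all, crops included, and the job is handed in when it is done.

Besides the shell and the picture viewer there is one more tool, called after "Call:" by a JSON object that holds its "fn" and its "kwargs". move_arm: Moves the arm, as the interface text tells. Shifts and turns lie within -1 to 1; 1 stands for 0.5 m of shift or pi/4 rad of turn. Its arguments: {"type":"object","properties":{"gripper":{"type":"array"},"dp":{"type":"array"},"rotation":{"type":"array"},"squeeze":{"type":"number"}},"required":["gripper","dp","rotation"]}

```bash
mkdir -p pics; cat > h.py <<'E'
import numpy as np, cv2
from scipy.spatial.transform import Rotation as R
from station import readout, viewer, bot
def q2R(q): return R.from_quat([q[1],q[2],q[3],q[0]]).as_matrix()
def w(cam,loc,cal): return np.array(cal["position"])+q2R(cal["orientation"])@np.array(loc)
def proj(p,cal):
    c=q2R(cal["orientation"]).T@(np.array(p)-cal["position"]); u=np.array(cal["mtx"])@c; return u[:2]/u[2]
def ray(uv,z,cal):
    d=q2R(cal["orientation"])@np.linalg.inv(np.array(cal["mtx"]))@np.array([*uv,1.]); o=np.array(cal["position"]); return o+d*(z-o[2])/d[2]
def find(cam,things):
    cal=viewer.calibration(cam); img=viewer.capture(cam)
    for t in things:
        for d in viewer.boxes_of(cam,t)[:2]:
            p=w(cam,d["location"],cal); print(cam,t,round(d["conf"],2),p.round(4),proj(p,cal).round(0))
    return img,cal
def save(img,n,s=1.5): cv2.imwrite("pics/"+n,cv2.resize(img[:,:,::-1],None,fx=s,fy=s,interpolation=cv2.INTER_CUBIC))
E
python3 - <<'E'
from h import *
s=readout.get_state();print(s)
for c in ("top","side"):
    img,cal=find(c,["platform","short_foot","far_corner","shim","heel_front","heel_back","weight_200g","stapler","glue_stick","usb_stick","screwdriver","binder_clip_1","staple_box"])
    print(cal); save(img,c+"0.png")
E
```

```text
{'time': 0.0, 'joint_positions': array([ 1.07021673,  0.62935287,  0.03841624,  1.51837377, -0.02699435,
        0.99628768, -0.01999349]), 'dq': array([ 7.81782812e-05, -7.65508105e-04,  3.06508754e-04,  2.55192476e-03,
        2.82126389e-04, -8.92739488e-04, -5.44497988e-04]), 'joint_torque': array([ 1.05508570e-03, -5.63378727e+01,  1.22606557e+00, -1.93445259e+01,
        1.08968068e-02,  1.04820920e-02,  7.54333342e-07]), 'ee_pos': array([ 0.27356148, -0.58894045,  0.2303824 ]), 'tool_rot': array([-9.28134658e-04,  9.76460043e-01,  2.15696265e-01, -2.12805556e-04]), 'force': array([-0.50756425,  0.2039754 , -0.17952899]), 'ft_torque': array([ 0.02025127, -0.03810897, -0.01415493]), 'grasp_force': 0.0, 'finger_gap': 0.08546321741173442}
top platform 0.91 [ 0.5218 -0.0263  0.0528] [223. 210.]
top short_foot 0.73 [ 0.5215 -0.0277  0.047 ] [224. 210.]
top far_corner 0.63 [ 0.5181 -0.0276  0.0514] [224. 211.]
top shim 0.7 [ 0.4145 -0.186   0.0076] [283. 254.]
top shim 0.31 [0.4171 0.2135 0.0276] [130. 248.]
top heel_front 0.94 [ 0.414  -0.1876  0.0074] [283. 255.]
top heel_front 0.5
[... 1207 characters left out ...]
tapler 0.61 [ 0.4868 -0.3873  0.0093] [279. 288.]
side glue_stick 0.19 [ 0.5163 -0.0672  0.0499] [242. 195.]
side usb_stick 0.62 [ 0.487  -0.3886  0.0088] [280. 289.]
side screwdriver 0.84 [ 0.3939 -0.4458  0.017 ] [244. 319.]
side binder_clip_1 0.8 [ 0.5137 -0.478   0.01  ] [314. 317.]
side staple_box 0.6 [0.5024 0.2096 0.0239] [211. 165.]
side staple_box 0.36 [ 0.5142 -0.0649  0.048 ] [241. 195.]
{'mtx': array([[381.75788706,   0.        , 256.67369859],
       [  0.        , 381.75788706, 188.72882855],
       [  0.        ,   0.        ,   1.        ]]), 'position': array([ 0.24136972, -0.9087655 ,  0.5252597 ]), 'orientation': array([-0.51125492,  0.84084791, -0.15037287,  0.09476917])}
```

```bash
python3 - <<'E'
import cv2
a=cv2.imread("pics/top0.png");b=cv2.imread("pics/side0.png")
c=a[210:480,240:640]; cv2.imwrite("pics/topc.png",cv2.resize(c,None,fx=2,fy=2))
E
```

```text
(no output)
```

View pics/top0.png

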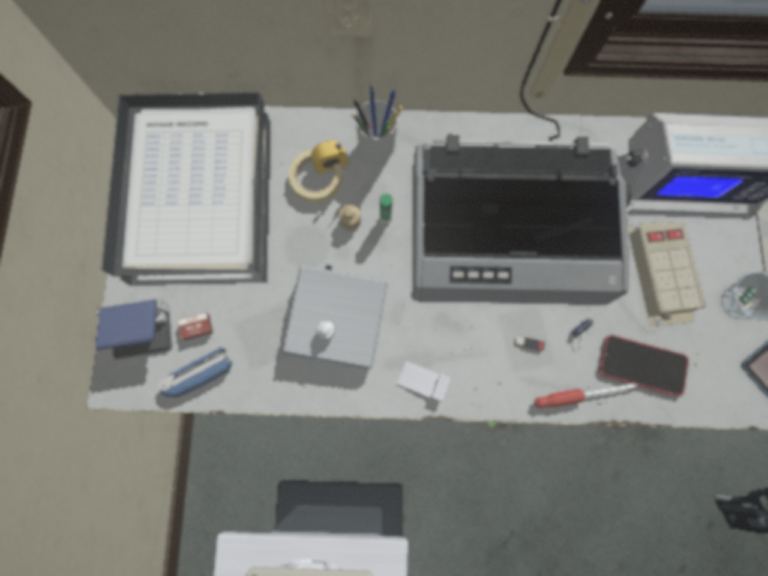

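View pics/side0.png

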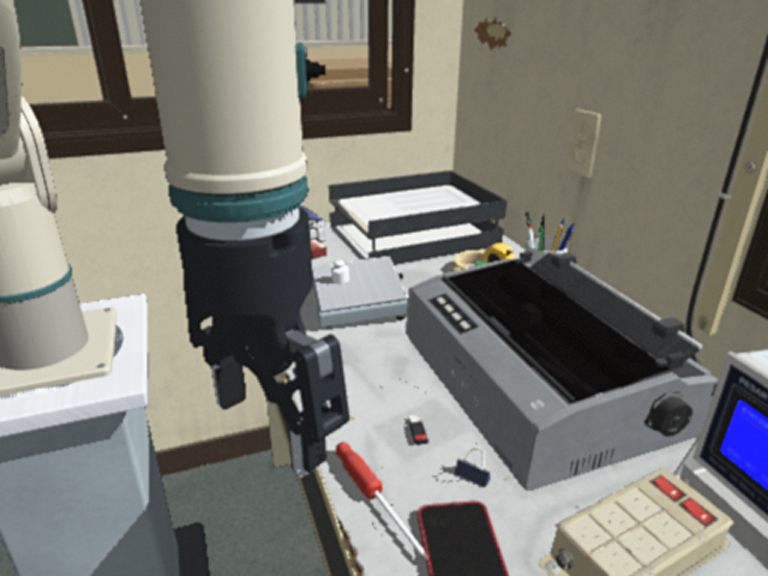

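View pics/topc.png

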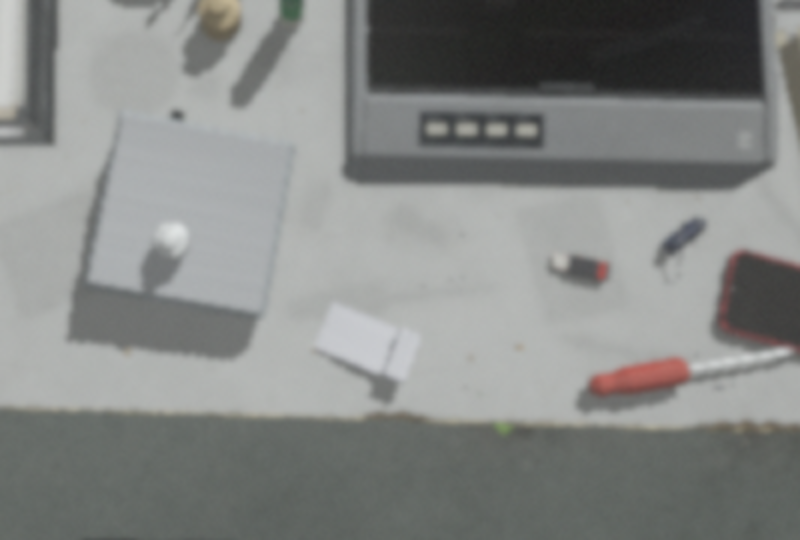

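The top view shows the platform leaning toward its near right corner. The shim lies at about (424,382) in the 768-wide picture with its thin end to the left, and nothing lies between them. The side view is blocked by the arm.

```bash
python3 - <<'E'
from h import *
cal=viewer.calibration("top")
o=lambda x,y:((x/2+240+.5)/1.5-.5,(y/2+210+.5)/1.5-.5)
for n,p,z in [("TL",(120,115),.058),("TR",(293,148),.050),("BR",(262,315),.045),("BL",(87,283),.052),("thin1",(337,303),.001),("thin2",(316,349),.001),("hb1",(420,333),.022),("hb2",(404,381),.022),("deskedge",(200,409),0),("deskedge2",(600,425),0)]:
    print(n,ray(o(*p),z,cal).round(4))
c=viewer.calibration("wrist"); s=readout.get_state()
T=q2R(s["tool_rot"]); print("cam in tool",(T.T@(c["position"]-s["ee_pos"])).round(4),(T.T@q2R(c["orientation"])).round(3))
print(T.round(3), c["mtx"])
E
```

```text
TL [0.6037 0.0399 0.058 ]
TR [ 0.5805 -0.1137  0.05  ]
BR [ 0.4332 -0.0914  0.045 ]
BL [0.4551 0.0592 0.052 ]
thin1 [ 0.4503 -0.1578  0.001 ]
thin2 [ 0.4087 -0.1399  0.001 ]
hb1 [ 0.424 -0.23   0.022]
hb2 [ 0.3822 -0.2162  0.022 ]
deskedge [ 0.3534 -0.0389  0.    ]
deskedge2 [ 0.3504 -0.3915  0.    ]
cam in tool [ 0.0745  0.0011 -0.1434] [[ 0.    -0.955 -0.298]
 [ 1.     0.    -0.   ]
 [ 0.001 -0.298  0.955]]
[[ 0.907  0.421 -0.   ]
 [ 0.421 -0.907  0.   ]
 [-0.    -0.    -1.   ]] [[334.33374621   0.         251.72936684]
 [  0.         334.33374621 183.57284397]
 [  0.           0.           1.        ]]
```

Call:
{"fn": "move_arm", "kwargs": {"gripper": [0.5,0.5,0.5,0.5,0.5,0.5,0.5,0.5,0.5,0.5,0.5,0.5,0.5,0.5,0.5,0.5], "dp": [[0.06,-0.061,0.012],[0.06,-0.061,0.012],[0.06,-0.061,0.012],[0.06,-0.061,0.012],[0.06,-0.061,0.012],[0.06,-0.061,0.012],[0.06,-0.061,0.012],[0.06,-0.061,0.012],[0.06,-0.061,0.012],[0.06,-0.061,0.012],[0,0,0],[0,0,0],[0,0,0],[0,0,0],[0,0,0],[0,0,0]], "rotation": [[0,0,0],[0,0,0],[0,0,0],[0,0,0],[0,0,0],[0,0,0],[0,0,0],[0,0,0],[0,0,0],[0,0,0],[0,0,-0.2],[0,0,-0.2],[0,0,-0.2],[0,0,-0.2],[0,0,-0.2],[0,0,0]]}}

```text
time: 3.4
ee_pos: [0.4176, -0.1867, 0.1715]
tool_rot: [0.0, 0.82, 0.572, 0.0]
force: [0.0, -0.1, -0.5]
finger_gap: 0.0215
grasp_force: 0.0
```

```bash
python3 - <<'E'
from h import *
s=readout.get_state();print(s["ee_pos"],s["finger_gap"],s["joint_positions"].round(2)); T=q2R(s["tool_rot"]);print(T.round(3))
img,cal=find("wrist",["shim","heel_front","heel_back","platform","short_foot"])
save(img,"w1.png",1.5); np.savez("w1.npz",img=img,m=cal["mtx"],p=cal["position"],o=cal["orientation"])
E
```

```text
[ 0.41759652 -0.1867305   0.17146407] 0.021501252209933635 [ 0.5   0.46 -0.2   2.1   0.15  0.6  -0.15]
[[ 0.345  0.938  0.001]
 [ 0.938 -0.345  0.   ]
 [ 0.     0.001 -1.   ]]
wrist shim 0.75 [ 0.4183 -0.1829  0.0066] [252. 158.]
wrist heel_front 0.6 [ 0.4176 -0.1852  0.0077] [252. 160.]
wrist heel_back 0.64 [ 0.4173 -0.1851  0.0096] [251. 161.]
wrist platform 0.71 [ 0.4846 -0.0898  0.0453] [292.  22.]
wrist short_foot 0.87 [ 0.484  -0.0889  0.0466] [291.  21.]
wrist short_foot 0.36 [ 0.4158 -0.1822  0.0066] [249. 158.]
```

View pics/w1.png

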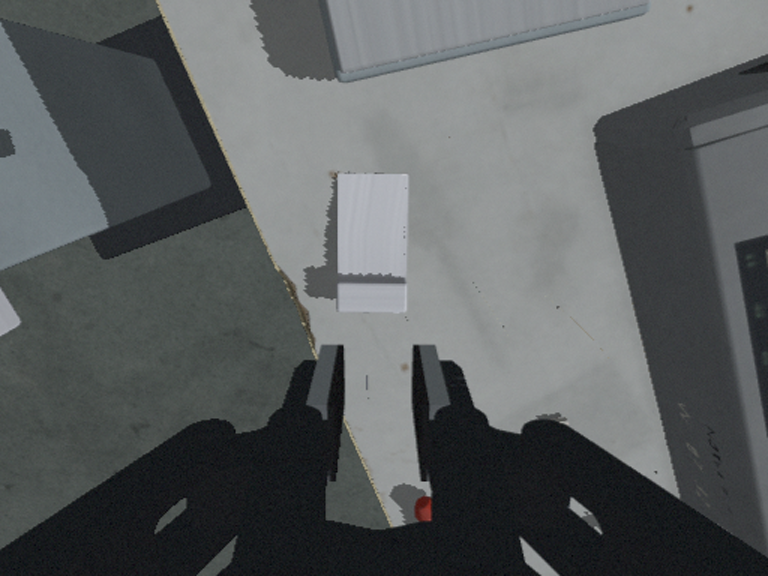

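The wrist view shows the shim lined up with the tool. Its thin corners are at (338,174) and (410,174), and its heel back top is at (338–407,312). The platform's near right corner is at (340,80), and its right side runs to (648,12).

```bash
python3 - <<'E'
from h import *
d=np.load("w1.npz"); cal=dict(mtx=d["m"],position=d["p"],orientation=d["o"])
r=lambda x,y,z: ray(((x+.5)/1.5-.5,(y+.5)/1.5-.5),z,cal)
P={}
for n,x,y,z in [("t1",338,174,.001),("t2",410,174,.001),("hb1",338,312,.022),("hb2",407,312,.022),("c16",342,81,.010),("c44",341,72,.038),("e16",646,15,.018),("e44",648,6,.046)]:
    P[n]=r(x,y,z);print(n,P[n].round(4))
t=(P["t1"]+P["t2"])/2;h=(P["hb1"]+P["hb2"])/2
v=(t-h)[:2];print("shim yaw",np.arctan2(-v[0],v[1]),np.linalg.norm(v),"centre",(t+h)/2)
for k in("16","44"):
    v=(P["e"+k]-P["c"+k])[:2];print("plat yaw",np.arctan2(v[1],v[0]),np.linalg.norm(v))
E
```

```text
t1 [ 0.4086 -0.1387  0.001 ]
t2 [ 0.4503 -0.154   0.001 ]
hb1 [ 0.3797 -0.2164  0.022 ]
hb2 [ 0.4202 -0.2313  0.022 ]
c16 [ 0.4309 -0.0904  0.01  ]
c44 [ 0.4331 -0.0887  0.038 ]
e16 [ 0.5954 -0.1164  0.018 ]
e44 [ 0.5827 -0.113   0.046 ]
shim yaw -0.3640283284955606 0.08292684697097481 centre [ 0.41471881 -0.18507238  0.0115    ]
plat yaw -0.1568858708221712 0.16661030861496656
plat yaw -0.16094754391346683 0.15160351866966046
```

Call:
{"fn": "move_arm", "kwargs": {"gripper": [-0.4,-0.4,-0.4,-0.4,-0.4,-0.4,-0.4,-0.4,-0.4,-0.4,-0.4], "dp": [[-0.055,-0.007,0],[0,0,0.05],[0,0,0.05],[0,0,0.05],[0,0,0.05],[0,0,0.04],[0,0,0.03],[0,0,0.02],[0,0,0.02],[0,0,0.015],[0,0,0]], "rotation": [[0,0,0],[0,0,0],[0,0,0],[0,0,0],[0,0,0],[0,0,0],[0,0,0],[0,0,0],[0,0,0],[0,0,0],[0,0,0]]}}

```text
time: 5.08
ee_pos: [0.4046, -0.2112, 0.0085]
tool_rot: [-0.0, 0.82, 0.573, -0.0]
force: [-0.3, -0.5, -0.9]
finger_gap: 0.06
grasp_force: 0.0
```

```bash
python3 - <<'E'
from h import *
img=viewer.capture("wrist"); save(img,"w2.png",1.5)
E
```

```text
(no output)
```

View pics/w2.png

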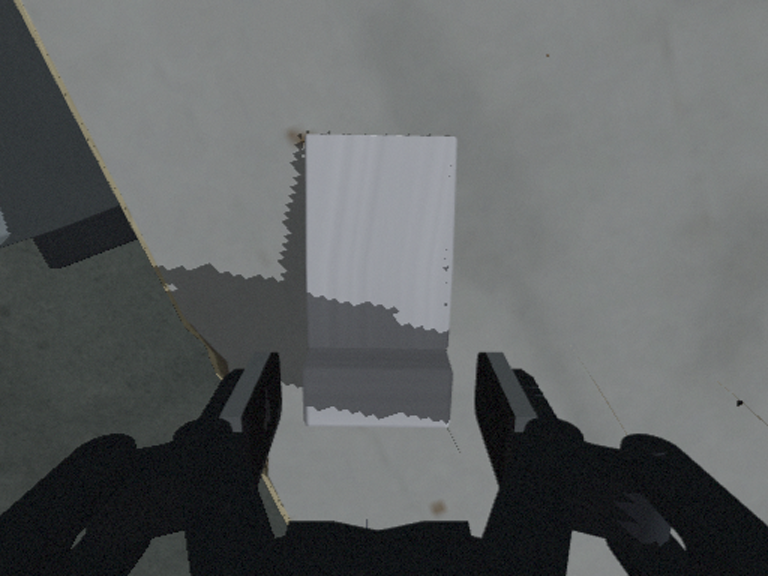

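Call:
{"fn": "move_arm", "kwargs": {"gripper": [-0.1,-0.1,-0.1,-0.1,-0.1,-0.1,-0.1,-0.1,-0.1,-0.1,-0.1,-0.4,-0.4,-0.4,-0.4,-0.4,-0.4,-0.4], "dp": [[0,0,0.008],[0,0,0],[0,0,0],[0.0005,0.0055,0],[0.0005,0.0055,0],[0.0005,0.0055,0],[0.0005,0.0055,0],[0.0005,0.0055,0],[0.0005,0.0055,0],[0.0005,0.0055,0],[0.0005,0.0055,0],[0,0,0],[0,0,0],[0,0,0],[-0.03,0,0],[-0.03,0,0],[-0.03,0,0],[0,0,0]], "rotation": [[0,0,0],[0,0,0],[0,0,0],[0,0,-0.033],[0,0,-0.033],[0,0,-0.033],[0,0,-0.033],[0,0,-0.033],[0,0,-0.033],[0,0,-0.033],[0,0,-0.033],[0,0,0],[0,0,0],[0,0,0],[0,0,0],[0,0,0],[0,0,0],[0,0,0]]}}

```text
time: 7.38
ee_pos: [0.4197, -0.2606, 0.0048]
tool_rot: [0.0, 0.757, 0.654, -0.0]
force: [-0.1, 0.7, 0.3]
finger_gap: 0.0598
grasp_force: 0.0
```

```bash
python3 - <<'E'
from h import *
s=readout.get_state();print(q2R(s["tool_rot"]).round(3))
cal=viewer.calibration("wrist");img=viewer.capture("wrist"); save(img,"w3.png",1.5)
np.savez("w3.npz",m=cal["mtx"],p=cal["position"],o=cal["orientation"])
E
```

```text
[[ 0.145  0.989 -0.   ]
 [ 0.989 -0.145 -0.001]
 [-0.001  0.    -1.   ]]
```

View pics/w3.png

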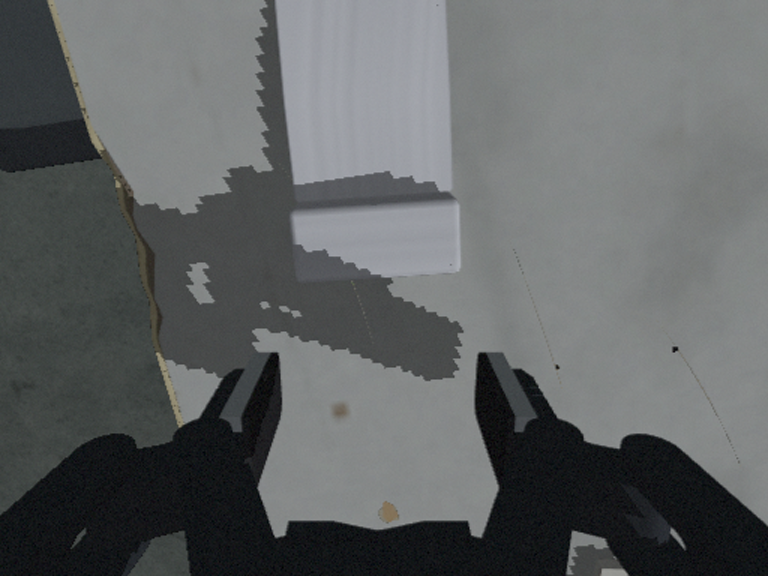

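The shim has swung round and is now about 3° off the tool axis. Its heel back edge runs from (297,280) to (460,271) and the fingers are clear behind it.

```bash
python3 - <<'E'
from h import *
d=np.load("w3.npz"); cal=dict(mtx=d["m"],position=d["p"],orientation=d["o"])
r=lambda x,y,z: ray(((x+.5)/1.5-.5,(y+.5)/1.5-.5),z,cal)
f=[r(292,210,.022),r(459,201,.022)];b=[r(296,277,.022),r(460,270,.022)]
print(f,b); hf=(f[0]+f[1])/2;hb=(b[0]+b[1])/2;print(hf,hb,"yaw",[np.arctan2(*(q[1]-q[0])[1::-1].tolist()) for q in (f,b)])
s=readout.get_state();T=q2R(s["tool_rot"])
home=np.array([.4455,-.0925,0])
for n,p in(("hb",hb),("hf",hf),("home",home)): print(n,(T.T@(p-s["ee_pos"])).round(4))
E
```

```text
[array([ 0.40501406, -0.20553661,  0.022     ]), array([ 0.44704525, -0.2093932 ,  0.022     ])] [array([ 0.40258046, -0.22314653,  0.022     ]), array([ 0.44553881, -0.22749238,  0.022     ])]
[ 0.42602966 -0.2074649   0.022     ] [ 0.42405963 -0.22531946  0.022     ] yaw [np.float64(-0.09149924977726902), np.float64(-0.10082121244409073)]
hb [ 0.0344 -0.0009 -0.0172]
hf [ 0.0523 -0.0015 -0.0172]
home [0.1689 0.0012 0.0049]
```

Call:
{"fn": "move_arm", "kwargs": {"gripper": [0.5,0.5,0.5,0.5,0.5,0.5,0.5,0.5,0.5,0.5,0.5,0.5,0.5,0.5], "dp": [[0,0,0],[0,0,0],[0.02,0,0],[0.01,0,0],[0.01,0,0],[0.01,0,0],[0.012,0,0],[0.014,0,0],[0.014,0,0],[0.014,0,0],[0.014,0,0],[0.012,0,0],[0.01,0,0],[0,0,0]], "rotation": [[0,0,0],[0,0,0],[0,0,0],[0,0,0],[0,0,0],[0,0,0],[0,0,0],[0,0,0],[0,0,0],[0,0,0],[0,0,0],[0,0,0],[0,0,0],[0,0,0]]}}

```text
time: 9.18
ee_pos: [0.4302, -0.1895, 0.0049]
tool_rot: [-0.0, 0.756, 0.655, 0.0]
force: [0.1, -0.7, 0.2]
finger_gap: 0.0217
grasp_force: 0.0
```

```bash
python3 - <<'E'
from h import *
s=readout.get_state();print(q2R(s["tool_rot"]).round(3))
cal=viewer.calibration("wrist");img=viewer.capture("wrist"); save(img,"w4.png",1.5)
np.savez("w4.npz",m=cal["mtx"],p=cal["position"],o=cal["orientation"])
E
```

```text
[[ 0.142  0.99   0.   ]
 [ 0.99  -0.142  0.   ]
 [ 0.     0.    -1.   ]]
```

View pics/w4.png

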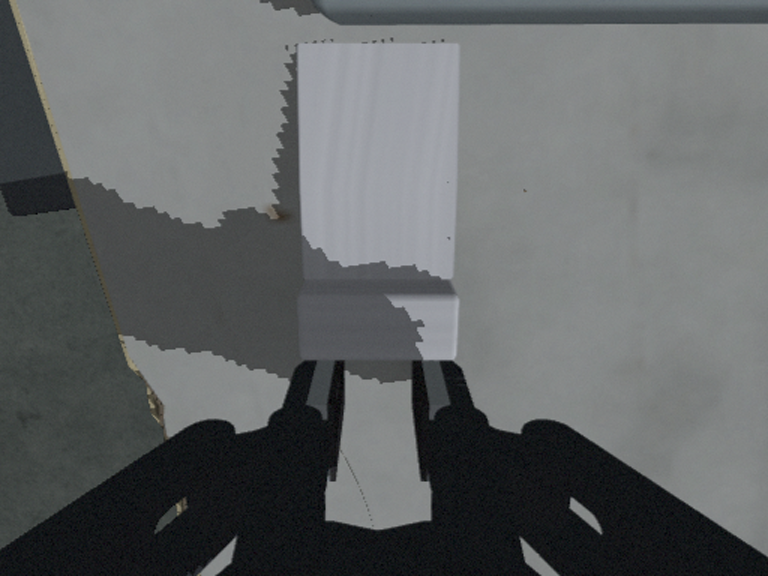

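Shim squared to the platform side: heel front at row ~294, platform edge at row ~23, and the shim centre column of 379 is close to the foot line at about 373.

```bash
python3 - <<'E'
from h import *
d=np.load("w4.npz"); cal=dict(mtx=d["m"],position=d["p"],orientation=d["o"])
r=lambda x,y,z: ray(((x+.5)/1.5-.5,(y+.5)/1.5-.5),z,cal)
s=readout.get_state();T=q2R(s["tool_rot"]);g=lambda p:(T.T@(p-s["ee_pos"])).round(4)
for n,a in dict(hfL=(299,295,.022),hfR=(459,295,.022),thL=(299,44,.001),thR=(459,43,.001),e10=(380,24,.01),e14=(380,24,.014),corner=(313,8,.014),e_r=(700,22,.018)).items(): print(n,g(r(*a)))
E
```

```text
hfL [ 0.0299 -0.0218 -0.0171]
hfR [ 0.0299  0.0209 -0.0171]
thL [ 0.094  -0.022   0.0039]
thR [0.0942 0.021  0.0039]
e10 [ 0.0974 -0.0003 -0.0051]
e14 [ 0.0967 -0.0003 -0.0091]
corner [ 0.1002 -0.0164 -0.0091]
e_r [ 0.0965  0.0749 -0.0131]
```

Call:
{"fn": "move_arm", "kwargs": {"gripper": [0.5,0.5,0.5,0.5,0.5,0.5,0.5,0.5,0.5,0.5,0.5,0.5], "dp": [[0.008,0,0],[0.008,0,0],[0.008,0,0],[0.008,0,0],[0.008,0,0],[0.008,0,0],[0.008,0,0],[0.008,0,0],[0.008,0,0],[0.008,0,0],[0.008,0,0],[0,0,0]], "rotation": [[0,0,0],[0,0,0],[0,0,0],[0,0,0],[0,0,0],[0,0,0],[0,0,0],[0,0,0],[0,0,0],[0,0,0],[0,0,0],[0,0,0]]}}

```text
time: 10.72
ee_pos: [0.4353, -0.1487, 0.0049]
tool_rot: [0.001, 0.757, 0.654, -0.002]
force: [-1.2, -5.2, 0.8]
finger_gap: 0.0217
grasp_force: 2.7
```

```bash
python3 - <<'E'
from h import *
s=readout.get_state();print(s["force"],s["ee_pos"])
cal=viewer.calibration("wrist");img=viewer.capture("wrist"); save(img,"w5.png",1.5)
np.savez("w5.npz",m=cal["mtx"],p=cal["position"],o=cal["orientation"])
E
```

```text
[-1.15309287 -5.23843452  0.75709284] [ 0.43533059 -0.14869204  0.00489242]
```

View pics/w5.png

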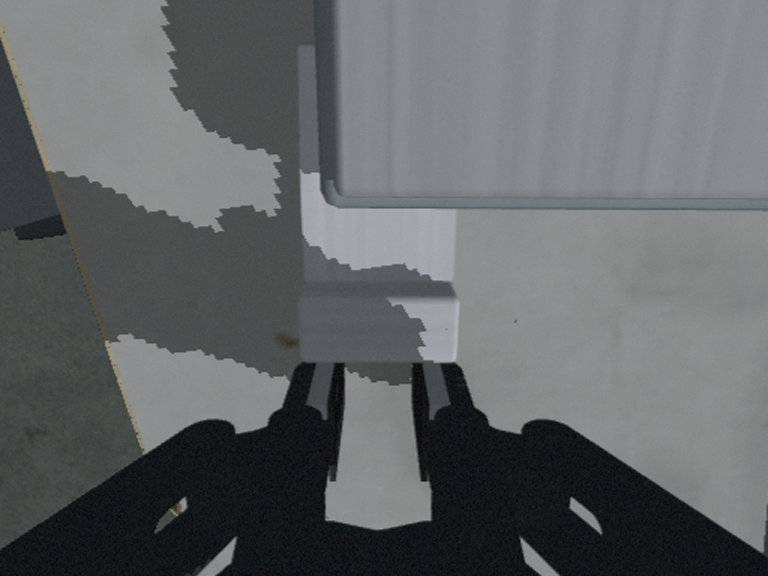

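The thin end is under the platform. The edge is at row ~205, the heel front at row ~295, and the push force is 5 N.

Call:
{"fn": "move_arm", "kwargs": {"gripper": [0.5,0.5,0.5,0.5,0.5,0.5,0.5,0.5], "dp": [[0.006,0,0],[0.006,0,0],[0.006,0,0],[0.006,0,0],[0.006,0,0],[0.006,0,0],[0.006,0,0],[0,0,0]], "rotation": [[0,0,0],[0,0,0],[0,0,0],[0,0,0],[0,0,0],[0,0,0],[0,0,0],[0,0,0]]}}

```text
time: 11.78
ee_pos: [0.4376, -0.1304, 0.0049]
tool_rot: [0.001, 0.757, 0.653, -0.004]
force: [-2.0, -10.1, 1.7]
finger_gap: 0.0212
grasp_force: 5.2
```

```bash
python3 - <<'E'
from h import *
s=readout.get_state();print(s["force"],s["ee_pos"])
cal=viewer.calibration("wrist");img=viewer.capture("wrist"); save(img[100:300,150:400],"w6.png",3)
E
```

```text
[ -2.02160588 -10.12283011   1.74147831] [ 0.43760816 -0.13043873  0.00492016]
```

View pics/w6.png

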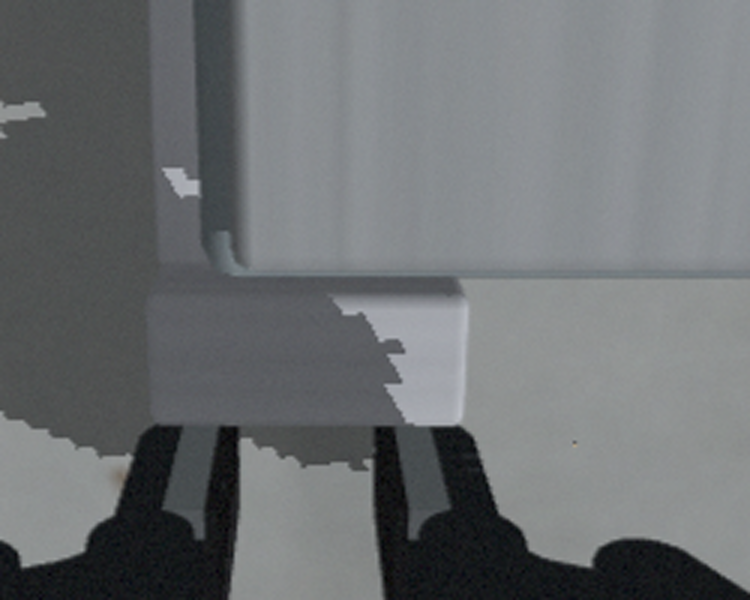

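Heel front is now about 17 crop pixels (3–6 mm) short of the platform's edge. Pushing on in small steps.

Call:
{"fn": "move_arm", "kwargs": {"gripper": [0.5,0.5,0.5], "dp": [[0.003,0,0],[0.003,0,0],[0,0,0]], "rotation": [[0,0,0],[0,0,0],[0,0,0]]}}

```text
time: 12.2
ee_pos: [0.4377, -0.1285, 0.0049]
tool_rot: [0.002, 0.758, 0.653, -0.005]
force: [-2.0, -12.2, 1.6]
finger_gap: 0.0212
grasp_force: 6.1
```

Call:
{"fn": "move_arm", "kwargs": {"gripper": [0.5,0.5,0.5], "dp": [[0.003,0,0],[0.002,0,0],[0,0,0]], "rotation": [[0,0,0],[0,0,0],[0,0,0]]}}

```text
time: 12.58
ee_pos: [0.438, -0.1262, 0.0049]
tool_rot: [0.002, 0.758, 0.653, -0.005]
force: [-0.8, -12.6, 1.9]
finger_gap: 0.0215
grasp_force: 6.3
```

```bash
cat > prof.py <<'E'
from h import *
cal=viewer.calibration("wrist");img=viewer.capture("wrist")
s=readout.get_state();T=q2R(s["tool_rot"])
g=lambda c,y,z:(T.T@(ray((c,y),z,cal)-s["ee_pos"])).round(4)[0]
for a,b in((225,245),(285,296)):
    p=img[180:248,a:b].mean((1,2)); print(p.round(0).astype(int).tolist())
for y in range(186,204,2): print(y,[g(250,y+.0,z) for z in(.016,.022,.044,.052)])
print(s["force"])
E
python3 prof.py
```

```text
[117, 117, 117, 117, 117, 116, 116, 116, 117, 116, 121, 122, 122, 121, 121, 121, 122, 123, 124, 123, 122, 121, 122, 120, 97, 94, 93, 93, 94, 94, 95, 96, 94, 94, 94, 94, 94, 93, 93, 93, 92, 92, 92, 93, 93, 95, 94, 94, 93, 93, 93, 93, 94, 94, 94, 95, 96, 96, 96, 97, 94, 90, 68, 64, 66, 66, 65, 66]
[138, 139, 138, 138, 138, 139, 138, 138, 138, 138, 138, 138, 139, 138, 138, 138, 139, 138, 138, 136, 133, 132, 129, 124, 135, 164, 165, 165, 166, 167, 167, 168, 167, 167, 166, 166, 165, 165, 165, 163, 163, 163, 164, 165, 165, 165, 165, 166, 166, 165, 164, 165, 166, 167, 167, 168, 169, 169, 170, 171, 168, 150, 89, 66, 66, 67, 69, 70]
186 [np.float64(0.0321), np.float64(0.034), np.float64(0.041), np.float64(0.0436)]
188 [np.float64(0.0312), np.float64(0.0332), np.float64(0.0404), np.float64(0.043)]
190 [np.float64(0.0303), np.float64(0.0323), np.float64(0.0397), np.float64(0.0423)]
192 [np.float64(0.0294), np.float64(0.0315), np.float64(0.039), np.float64(0.0417)]
194 [np.float64(0.0285), np.float64(0.0306), np.float64(0.0383), np.float64(0.0411)]
196 [np.float64(0.0277), np.float64(0.0298), np.float64(0.0376), np.float64(0.0404)]
198 [np.float64(0.0268), np.float64(0.0289), np.float64(0.0369), np.float64(0.0398)]
200 [np.float64(0.0259), np.float64(0.0281), np.float64(0.0362), np.float64(0.0391)]
202 [np.float64(0.025), np.float64(0.0272), np.float64(0.0355), np.float64(0.0385)]
[ -2.59396785 -11.52982318   1.57366162]
```

Call:
{"fn": "move_arm", "kwargs": {"gripper": [0.5,0.5,0.5], "dp": [[0.002,0,0],[0.001,0,0],[0,0,0]], "rotation": [[0,0,0],[0,0,0],[0,0,0]]}}

```text
time: 13.0
ee_pos: [0.4382, -0.1249, 0.0049]
tool_rot: [0.002, 0.758, 0.653, -0.005]
force: [-2.1, -12.9, 1.3]
finger_gap: 0.0214
grasp_force: 6.5
```

```bash
python3 prof.py | head -2 | cut -c 50-200; python3 -c "
from h import *
s=readout.get_state();print(s['force'],s['ee_pos'])"
```

```text
, 116, 115, 115, 116, 121, 121, 121, 121, 121, 121, 122, 123, 123, 122, 120, 121, 122, 112, 95, 95, 95, 96, 95, 95, 94, 94, 93, 94, 93, 92, 92, 93, 92,
, 139, 138, 138, 139, 139, 138, 138, 139, 138, 138, 138, 138, 139, 136, 134, 131, 129, 135, 164, 166, 167, 168, 167, 167, 166, 167, 166, 165, 164, 163,
[ -2.42197412 -13.18365722   2.07675993] [ 0.43811189 -0.124943    0.00494316]
```

Call:
{"fn": "move_arm", "kwargs": {"gripper": [0.5,0.5], "dp": [[0.002,0,0],[0,0,0]], "rotation": [[0,0,0],[0,0,0]]}}

```text
time: 13.3
ee_pos: [0.4382, -0.1239, 0.0049]
tool_rot: [0.002, 0.758, 0.653, -0.005]
force: [-1.6, -13.2, 1.7]
finger_gap: 0.0214
grasp_force: 6.4
```

```bash
python3 prof.py | head -2 | cut -c 50-200; python3 -c "
from h import *
s=readout.get_state();print(s['force'],s['ee_pos'])"
```

```text
, 115, 116, 116, 115, 116, 115, 116, 120, 121, 121, 121, 121, 121, 121, 123, 122, 123, 121, 120, 122, 115, 97, 95, 95, 94, 94, 94, 94, 93, 93, 92, 92, 
, 139, 138, 138, 138, 138, 138, 138, 138, 139, 138, 138, 139, 139, 138, 139, 139, 137, 135, 132, 129, 139, 166, 167, 166, 166, 167, 166, 165, 164, 163,
[ -2.09060762 -13.36738416   1.79790438] [ 0.43824194 -0.12390694  0.00493171]
```

```bash
cat > edge.py <<'E'
from h import *
cal=viewer.calibration("wrist");img=viewer.capture("wrist").astype(float)
s=readout.get_state();T=q2R(s["tool_rot"])
ax=np.array([.145,.989,0])
def sub(p,o,sgn):
    d=sgn*np.diff(p); i=int(d.argmax()); k=np.arange(max(i-2,0),min(i+3,len(d))); wt=np.clip(d[k],0,None); return o+(k*wt).sum()/wt.sum()+.5
e=sub(img[196:216,225:245].mean((1,2)),196,-1); b=sub(img[232:250,285:296].mean((1,2)),232,-1)
pan=sub(img[170:198,225:245].mean((1,2)),170,1)
r1=sub(img[170:225,330:420].mean((1,2)),170,1)
a=lambda c,y,z:round(float(ax@ray((c,y),z,cal))*1000,2)
print("rows rim %.2f heelback %.2f pan %.2f right %.2f"%(e,b,pan,r1),"rim along y (44mm)",a(235,e,.044),"right edge",a(375,r1,.044),"heel front",a(290,b,.022)+20,"tcp",round(float(ax@s["ee_pos"])*1000,2),s["force"].round(1))
E
python3 edge.py
```

```text
rows rim 210.41 heelback 241.39 pan 196.22 right 210.44 rim along y (44mm) -26.14 right edge -26.21 heel front -29.189999999999998 tcp -58.99 [ -1.6 -12.1   1.9]
```

Call:
{"fn": "move_arm", "kwargs": {"gripper": [0.5,0.5], "dp": [[0.002,0,0],[0,0,0]], "rotation": [[0,0,0],[0,0,0]]}}

```text
time: 13.65
ee_pos: [0.4384, -0.1229, 0.005]
tool_rot: [0.002, 0.758, 0.653, -0.005]
force: [-2.7, -12.6, 1.6]
finger_gap: 0.0213
grasp_force: 6.4
```

```bash
python3 edge.py
```

```text
rows rim 212.87 heelback 241.45 pan 186.82 right 213.19 rim along y (44mm) -26.04 right edge -26.21 heel front -28.229999999999997 tcp -57.96 [ -1.6 -12.5   1.6]
```

The rim holds at -26.1 mm while the heel advances, so the platform is not sliding. The gap is about 2 mm.

Call:
{"fn": "move_arm", "kwargs": {"gripper": [0.5,0.5,0.5], "dp": [[0.002,0,0],[0.001,0,0],[0,0,0]], "rotation": [[0,0,0],[0,0,0],[0,0,0]]}}

```text
time: 14.08
ee_pos: [0.4385, -0.1216, 0.0049]
tool_rot: [0.002, 0.758, 0.652, -0.005]
force: [-1.5, -13.0, 2.0]
finger_gap: 0.0214
grasp_force: 6.6
```

```bash
python3 edge.py
```

```text
rows rim 213.79 heelback 241.68 pan 188.77 right 217.19 rim along y (44mm) -25.02 right edge -26.32 heel front -27.0 tcp -56.68 [ -2.8 -14.    1.8]
```

Call:
{"fn": "move_arm", "kwargs": {"gripper": [0.5,0.5], "dp": [[0.001,0,0],[0,0,0]], "rotation": [[0,0,0],[0,0,0]]}}

```text
time: 14.38
ee_pos: [0.4385, -0.1215, 0.0049]
tool_rot: [0.002, 0.758, 0.652, -0.005]
force: [-1.5, -14.7, 1.4]
finger_gap: 0.0216
grasp_force: 7.1
```

```bash
python3 edge.py
```

```text
rows rim 214.05 heelback 241.67 pan 187.80 right 217.50 rim along y (44mm) -25.05 right edge -26.38 heel front -26.96 tcp -56.62 [ -2.3 -14.6   2.6]
```

Call:
{"fn": "move_arm", "kwargs": {"gripper": [0.5,0.5], "dp": [[0.001,0,0],[0,0,0]], "rotation": [[0,0,0],[0,0,0]]}}

```text
time: 14.68
ee_pos: [0.4385, -0.1215, 0.0049]
tool_rot: [0.002, 0.758, 0.652, -0.006]
force: [-1.3, -14.6, 0.8]
finger_gap: 0.0213
grasp_force: 7.5
```

```bash
sed -i 's/196:216/200:226/;s/,196,-1/,200,-1/' edge.py; python3 edge.py
```

```text
rows rim 217.21 heelback 241.67 pan 195.33 right 217.53 rim along y (44mm) -26.13 right edge -26.34 heel front -26.92 tcp -56.58 [ -2.  -15.    1.1]
```

The heel has met the edge: two more steps gave no motion, with about 15 N, and the platform has not shifted. Backing off, rising and turning the tool.

Call:
{"fn": "move_arm", "kwargs": {"gripper": [0.5,0.5,0.5,0.5,0.5,0.5,0.5,1,1,1,1,1,1,1,1,1], "dp": [[-0.01,0,0],[-0.03,0,0],[-0.04,0,0],[0,0,-0.08],[0,0,-0.08],[0,0,-0.09],[0,0,-0.08],[0,0,0],[0,0,0],[0,0,0],[0,0,0],[0,0,0],[0,0,0],[0,0,0],[0,0,0],[0,0,0]], "rotation": [[0,0,0],[0,0,0],[0,0,0],[0,0,0],[0,0,0],[0,0,0],[0,0,0],[0,0,0.2],[0,0,0.2],[0,0,0.2],[0,0,0.2],[0,0,0.2],[0,0,0.2],[0,0,0.2],[0,0,0.2],[0,0,0]]}}

```text
time: 16.73
ee_pos: [0.4354, -0.1534, 0.1699]
tool_rot: [0.0, 0.996, 0.087, 0.0]
force: [0.0, -0.1, 0.3]
finger_gap: 0.0001
grasp_force: 0.0
```

```bash
python3 - <<'E'
from h import *
s=readout.get_state();T=q2R(s["tool_rot"]);print(T.round(3),s["ee_pos"],s["joint_positions"].round(2))
print("units",(T.T@(np.array([.592,.033,.10])-s["ee_pos"])/.5).round(3))
find("side",["weight_200g","platform"]); 
find("top",["weight_200g","platform"])
E
```

```text
[[ 0.985  0.173  0.   ]
 [ 0.173 -0.985 -0.   ]
 [ 0.     0.    -1.   ]] [ 0.43539506 -0.15340749  0.16990884] [ 0.53  0.48 -0.35  2.08  0.27  0.62 -1.4 ]
units [ 0.373 -0.313  0.14 ]
side weight_200g 0.32 [ 0.5141 -0.0692  0.0514] [241. 195.]
side platform 0.87 [ 0.5172 -0.0697  0.0561] [242. 193.]
top platform 0.69 [ 0.5217 -0.0262  0.0532] [223. 210.]
```

Call:
{"fn": "move_arm", "kwargs": {"gripper": [1,1,1,1,1,1,1,1,1,1,1], "dp": [[0.0625,-0.052,0],[0.0625,-0.052,0],[0.0625,-0.052,0],[0.0625,-0.052,0],[0.0625,-0.052,0],[0.0625,-0.052,0],[0,0,0.05],[0,0,0.05],[0,0,0.05],[0,0,0.04],[0,0,0]], "rotation": [[0,0,0],[0,0,0],[0,0,0],[0,0,0],[0,0,0],[0,0,0],[0,0,0],[0,0,0],[0,0,0],[0,0,0],[0,0,0]]}}

```text
time: 18.4
ee_pos: [0.5921, 0.0314, 0.0733]
tool_rot: [-0.0, 0.996, 0.086, -0.002]
force: [-0.5, -0.4, 0.3]
finger_gap: 0.0
grasp_force: 0.0
```

```bash
python3 - <<'E'
from h import *
print(readout.get_state()["ee_pos"])
a=viewer.capture("side");b=viewer.capture("wrist")
A=cv2.resize(a[110:260,180:330],(400,400),interpolation=cv2.INTER_CUBIC);B=cv2.resize(b,(400,300))
o=np.zeros((400,800,3),np.uint8);o[:,:400]=A;o[:300,400:]=B;save(o,"c7.png",1)
E
```

```text
[0.59213789 0.03135092 0.07329561]
```

View pics/c7.png

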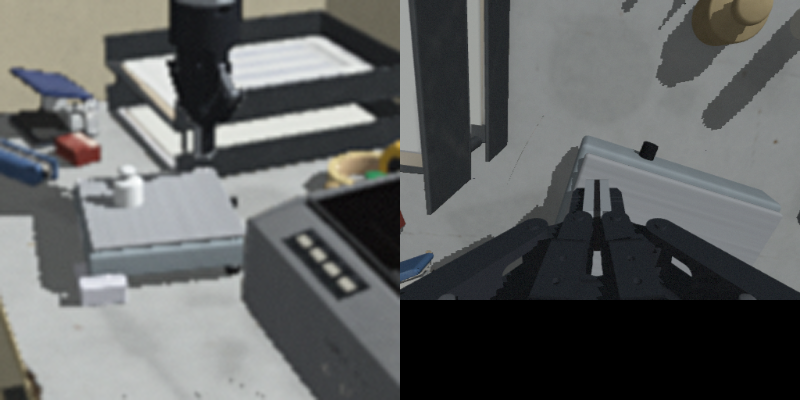

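Side view: the heel is against the platform's right side, the weight still stands, and the closed fingers are above the far corner. The tray is clear of the gripper. Pressing now.

Call:
{"fn": "move_arm", "kwargs": {"gripper": [1,1,1,1,1,1,1], "dp": [[0,0,0.016],[0,0,0.012],[0,0,0.008],[0,0,0.004],[0,0,0.002],[0,0,0.002],[0,0,0]], "rotation": [[0,0,0],[0,0,0],[0,0,0],[0,0,0],[0,0,0],[0,0,0],[0,0,0]]}}

```text
time: 19.38
ee_pos: [0.5935, 0.0316, 0.0529]
tool_rot: [-0.0, 0.996, 0.085, 0.0]
force: [-0.5, 0.7, 0.1]
finger_gap: -0.0003
grasp_force: 0.0
```

Call:
{"fn": "move_arm", "kwargs": {"gripper": [1,1,1], "dp": [[0,0,0.002],[0,0,0.002],[0,0,0]], "rotation": [[0,0,0],[0,0,0],[0,0,0]]}}

```text
time: 19.75
ee_pos: [0.5937, 0.0317, 0.0519]
tool_rot: [0.0, 0.996, 0.085, 0.0]
force: [-1.9, -0.4, 7.9]
finger_gap: 0.0001
grasp_force: 4.0
```

Call:
{"fn": "move_arm", "kwargs": {"gripper": [1,1,1], "dp": [[0,0,0.002],[0,0,0.002],[0,0,0]], "rotation": [[0,0,0],[0,0,0],[0,0,0]]}}

```text
time: 20.12
ee_pos: [0.5938, 0.0316, 0.0516]
tool_rot: [0.0, 0.996, 0.085, 0.001]
force: [-5.4, -0.2, 21.9]
finger_gap: 0.0001
grasp_force: 10.8
```

It is firm: 22 N at z = 51.6 mm with about 0.3 mm of give, so it no longer rocks. Holding briefly, then moving clear.

Call:
{"fn": "move_arm", "kwargs": {"gripper": [1,1,1,1,1,1,1,1,1,1,1,1,1,1,1], "dp": [[0,0,0],[0,0,0],[0,0,0],[0,0,0],[0,0,-0.004],[0,0,-0.02],[0,0,-0.08],[0,0,-0.1],[0,0,-0.1],[-0.05,0.08,0],[-0.05,0.08,0],[-0.05,0.08,0],[-0.05,0.08,0],[-0.05,0.08,0],[0,0,0]], "rotation": [[0,0,0],[0,0,0],[0,0,0],[0,0,0],[0,0,0],[0,0,0],[0,0,0],[0,0,0],[0,0,0],[0,0,0],[0,0,0],[0,0,0],[0,0,0],[0,0,0],[0,0,0]]}}

```text
time: 22.0
ee_pos: [0.5021, -0.1916, 0.2008]
tool_rot: [0.001, 0.997, 0.081, -0.001]
force: [-0.9, -0.5, -1.2]
finger_gap: 0.0001
grasp_force: 0.0
```

```bash
python3 - <<'E'
from h import *
find("top",["platform","shim","weight_200g"])
cal=viewer.calibration("top")
E
```

```text
top platform 0.58 [ 0.5241 -0.027   0.0521] [224. 209.]
top weight_200g 0.56 [ 0.4896 -0.012   0.0788] [216. 220.]
```

```bash
python3 -c "
from station import bot
print(bot.sign_off())"
```

```text
the job is handed in; nothing more can be done
None
```

The shim is under the short foot with its heel against the platform's edge. The far corner held firm under a 22 N press with about 0.3 mm of give; the arm is clear, the weight is still in place, and the job was handed in at about 22 s.

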